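# Lay out the melt-flow kit on its parking trays

### The job

Lay out the kit for the next melt-flow run: set the yellow-capped jar in the yellow tray and the wooden die block flat in the rectangular green tray, lengthwise along it. Of the two steel weights at the front of the worktop, set the large one in the blue tray and then stack the small one centrally on top of it. Everything stands flat inside its tray's lip, and the jar stays upright throughout.

Things in the scene. Friction and masses are not known exactly. Their poses are not given: they have to be found in the camera images.
- yellow_jar_c (a point): Sample jar with a yellow screw cap, closed, 54 mm diameter, 75 mm high, about 0.1 kg, standing upright; the body is 54 mm wide up to 64 mm height, the cap 50 mm wide above that. May be gripped round the body at any yaw. The point is the jar's centre, 37.5 mm above its foot; z up.
- big_weight_c (a point): Round steel weight with a narrow radial slot, in the front part of the worktop (the similar weights far back between the two machines belong to the room). It stands on its flat underside; top and underside are flat; may be gripped across its diameter at any yaw (its collision shape has no slot). The large one: 64 mm diameter, 36 mm high, 0.6 to 0.9 kg. The point is its centre, 18 mm above its underside; z up.
- small_weight_c (a point): Round steel weight with a narrow radial slot, in the front part of the worktop (the similar weights far back between the two machines belong to the room). It stands on its flat underside; top and underside are flat; may be gripped across its diameter at any yaw (its collision shape has no slot). The small one: 46 mm diameter, 28 mm high, about 0.33 kg. The point is its centre, 14 mm above its underside; z up.
- die_block_c (a point): Wooden block 32 mm (x) by 60 mm (y) by 18 mm high, with two small steel dies (10 mm diameter, 8 mm high) upright on its top at y = +14 and -14 mm; about 0.06 kg. Grip it across the 32 mm width (along its x). The point is the centre of the wooden block, 9 mm above its underside; y along its length, z up.
- yellow_tray: Yellow round parking tray for the yellow-capped jar, fixed to the worktop: outer diameter 88 mm, recess 74 mm across with a grey insert, floor 3 mm above the worktop, lip top 7 mm above the worktop (4 mm above its floor). Origin at its centre on the worktop, z up; its yaw means nothing.
- blue_tray: Blue round parking tray for the large weight, which carries the small one, fixed to the worktop: outer diameter 98 mm, recess 84 mm across with a grey insert, floor 3 mm above the worktop, lip top 7 mm above the worktop (4 mm above its floor). Origin at its centre on the worktop, z up; its yaw means nothing.
- green_tray: Green rectangular parking tray for the die block, fixed to the worktop: 64 mm (x) by 92 mm (y) outside, recess 52 by 80 mm with a grey insert, floor 3 mm above the worktop, with corner lips 7 mm above the worktop; the middle 48 mm of each long side has no lip, leaving room for fingers. Origin at its centre on the worktop; y along its length, z up. The block may lie either way round.
Mind the look-alikes: they are no part of the job. There is more than one size of the part that bears yellow_jar_c; the job needs the largest.

How it is judged:
At the end, for the whole second after the job is handed in: Jar, large weight and die block stand flat (0.06 rad) on their own tray's floor, centred within 12 mm (die block 16 mm, lengthwise within 0.4 rad, either way round); the small weight lies flat on the large one, centred within 12 mm; all released and at rest (horizontal distance between yellow_jar_c and yellow_tray below 0.012 m and z of yellow_jar_c in the frame of yellow_tray between 0.0375 and 0.0425 m and angle between each of yellow_jar_c, big_weight_c, die_block_c, small_weight_c's own z axis and vertical below 0.06 rad and horizontal distance between big_weight_c and blue_tray below 0.012 m and z of big_weight_c in the frame of blue_tray between 0.018 and 0.023 m and horizontal distance between die_block_c and green_tray below 0.016 m and z of die_block_c in the frame of green_tray between 0.009 and 0.014 m and angle between the y axis of die_block_c and the y axis of green_tray, either way round below 0.4 rad and horizontal distance between small_weight_c and big_weight_c below 0.012 m and z of small_weight_c in the frame of blue_tray between 0.05 and 0.0555 m); the robot touches nothing.
It fails at once if the yellow-capped jar is tipped by more than 0.6 rad (angle between yellow_jar_c's own z axis and vertical above 0.6 rad).
It also fails if it takes over 115 s, if anything falls off the work surface, if the arm or the gripper's body presses on something with over 40 N, if the wrist force passes 120 N, or if a joint passes its speed limit or range.

### The arm

A 6-joint arm with a two-finger parallel gripper is mounted at the origin on a cart in front of the work surface, level with it; the furniture and walls round the work are solid. World frame = base frame: x ahead of the robot, y to its left, z up, the work surface at z = 0. Lengths are in m, angles in rad, forces in N, time in s.
With the tool pointing down it reaches from about 0.425 to 0.95 m from the base axis. Payload 14.7 kg.
Tool frame: the origin (TCP) lies at the very end of the fingers, on their centre line; the grasp point (between the pads) lies 19 mm behind it; z points along the fingers, y is the direction in which the jaws open and shut (so a half turn about z gives the same grasp; the last joint's range is limited). The gripper opens to 85 mm and grips with 20 to 120 N. Pads are 22 mm wide; open, the fingers measure 114 mm over their backs; the gripper's body (76 mm by 85 mm) begins 54 mm behind the grasp point. The pads swing forward as they close: fully open they stand 13 mm farther back than shut.
Start: joints at [1.177, 0.48, 1.596, -0, 1.065, -0.047], TCP at [0.221, 0.611, 0.231] pointing down, gripper open.
Joint ranges: [-2.75, 2.75], [-0.82, 2.05], [0.23, 2.67], [-1.56, 4.7], [0.09, 2.69], [-2.92, 2.92]. Speed limits (rad/s): [1.89, 1.89, 2.39, 3.01, 3.01, 3.01].

### API

Orientations are given as [roll, pitch, yaw] about the fixed x, y, z axes, in that order (R = Rz(yaw) Ry(pitch) Rx(roll)).
In Python, from bench import observe, cams, r gives the robot as it stands.
- The arm moves only by the shell command python3 -m handwheel 'ROWS' [FORCE]. ROWS is JSON, a list of rows, each a list of 5 numbers: the shift along the tool's x, y, z in units of 0.8 m (1.0 is 0.8 m), then the turn about the tool's z in units of 2 pi rad (1.0 is 2 pi rad), then the opening, from 0 (shut) to 1 (fully open). In form: [[tx, ty, tz, yaw, hand], ...]. A call has 1 to 12 rows; each row is the pose to reach, as a shift and turn from the pose commanded when the call began, along the tool's axes at that moment, turning the shorter way round; what a row does not reach only later rows make up. A row lasts 1/8 s, in which the tool goes at most 62.5 mm and 10.7 degrees, less where a joint would pass 70% of its speed; a pose out of reach is approached as far as the arm can. A call with a number of a shift or a turn outside -1 to 1 is refused whole. A call with a gripper value outside its range is refused whole. The fingers move at their own pace and stop on an object; FORCE is the grip in N (left out, the last holds). Time passes only in rows, so rows that repeat a pose let the fingers close. It gives the time, the measured TCP pose, the force and the opening at its end, in the units of the state.
- observe(): the state, without advancing time (a new reading comes with each control period).
- cams.grab_frame(name): name is "scene" or "top" or "wrist"; returns a dict with "color" (400x640x3 uint8, blue, green, red), "depth" (400x640 float32, m along the optical axis (not along the pixel's ray), 0 where there is no reading), "K" (3x3 intrinsics, pixels), "view" (4x4, takes a point from world to camera coordinates); the wrist camera has in their place "hand_eye" (4x4, takes a point from camera to tool coordinates, whose origin is the TCP and whose axes are the flange's). Camera axes: x right, y down, z forward; pixel columns grow to the right and rows downward; lengths in m; the calibration is good to about 2 mm. A picture is of the moment at which its call begins: read the wrist's pose just before it.
- r.job_done(): hands the job in, once; it reports no verdict.
The state is a dict: "t": time; "qpos": joint angles; "joint_vel": joint speeds; "joint_efforts": joint torques, N m; "tcp_pos": TCP position; "orientation": TCP orientation; "contact_force": force on the tool from outside, world axes, zero at the start; "wrist_torque": the same for the moment, N m; "width": finger opening in m.
Only numpy, scipy, OpenCV 4.12 (cv2) and the standard library are available. Lean on these libraries where they do the work, as an engineer would, in place of code of your own. Each camera call takes 0.05 s, during which the arm holds its last target. There are 200 camera calls.

## Working session

There is one attempt and no reset: what is moved stays moved. The work goes in short steps, Python scripts to look and compute and a shell command to move; the robot and the scene stay as the last step left them, time stands still between calls to the robot, and variables do not carry over. Pictures are saved under pics/ and viewed, on a budget of 14 in all, crops included, one or two more only if the job needs it, and the job is handed in when it is done.

```bash
ls; mkdir -p pics; python3 - <<'E'
from bench import observe,cams,r
import cv2,numpy as np
s=observe();print(s)
for n in("top","scene"):
    f=cams.grab_frame(n);cv2.imwrite(f"pics/{n}0.png",f["color"]);np.savez(f"pics/{n}0.npz",**f)
    print(n,f["K"],f["view"])
E
```

```text
pics
{'t': 0.0, 'qpos': array([ 1.17738990e+00,  4.80831182e-01,  1.59688884e+00, -3.86753045e-06,
        1.06511463e+00, -4.66305642e-02]), 'joint_vel': array([ 1.04102630e-04, -4.96301081e-04,  8.65529979e-04,  5.11698703e-04,
       -1.69019097e-03,  9.96637325e-05]), 'joint_efforts': array([-2.37509696e-03, -9.50643897e+01, -4.30177689e+01, -3.59079231e-04,
        1.23636241e-02,  1.14373603e-05]), 'tcp_pos': array([0.22074947, 0.61091142, 0.23066725]), 'orientation': array([-3.14035185e+00, -5.45167020e-05,  2.79481864e+00]), 'contact_force': array([ 1.11194941, -0.29396922,  0.34125901]), 'wrist_torque': array([-0.04682168,  0.02667416, -0.0093649 ]), 'width': 0.08535759479405451}
top [[506.44613379   0.         316.33308065]
 [  0.         506.44613379 195.45307783]
 [  0.           0.           1.        ]] [[-0.01410989 -0.99986396 -0.00854278  0.02502409]
 [-0.99469972  0.01490624 -0.1017363   0.59848538]
 [ 0.1018498   0.00706202 -0.99477472  1.68523166]
 [ 0.          0.          0.          1.        ]]
scene [[478.75859742   0.         325.33834475]
 [  0.         478.75859742 197.47637204]
 [  0.           0.           1.        ]] [[ 0.69986326 -0.71410541  0.0156489  -0.41374816]
 [-0.33515559 -0.34766072 -0.87567275  0.26133662]
 [ 0.63076315  0.60760636 -0.48265138  0.98630039]
 [ 0.          0.          0.          1.        ]]
```

View pics/top0.png

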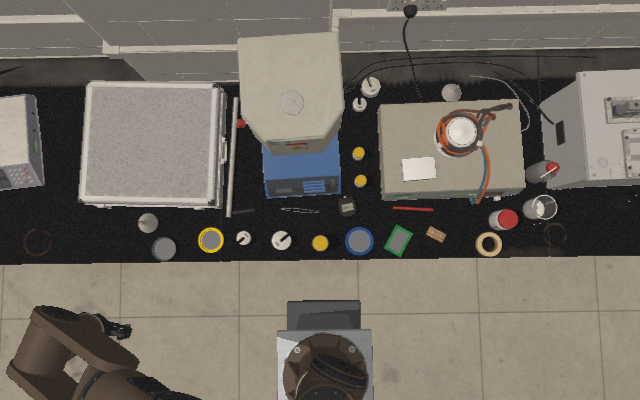

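View pics/scene0.png

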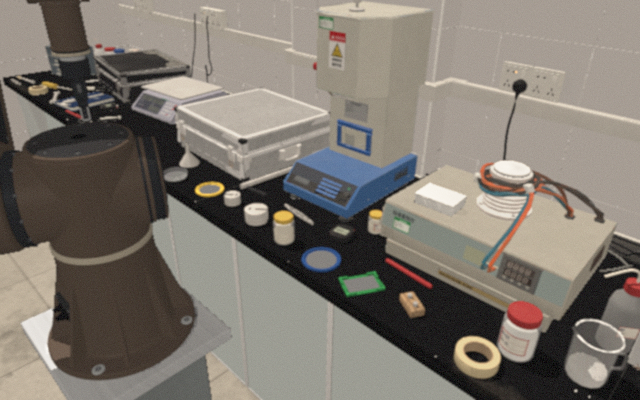

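The top view shows yellow caps at (320,243), (358,153) and (361,181). The weights are at (243,238) small and (281,240) large, with room weights at (360,104) and (371,87). The trays are yellow (210,240), blue (359,240) and green (398,240), and the die block is at (436,234). By the description I choose the front jar (320,243) and the two front weights, and will check that in one crop plus sizes.

```bash
cat > h.py <<'E'
import numpy as np,cv2
def ray(f,uv,z,K=None,T=None):
    "pixel -> world point on plane z; T camera->world"
    K=f["K"]; T=np.linalg.inv(f["view"]) if T is None else T
    d=T[:3,:3]@np.linalg.solve(K,[uv[0],uv[1],1.]); o=T[:3,3]
    return o+d*(z-o[2])/d[2]
def blobs(mask,minA=20):
    n,l,s,c=cv2.connectedComponentsWithStats(mask.astype(np.uint8))
    return [(c[i],s[i],l==i) for i in range(1,n) if s[i,4]>=minA]
E
python3 - <<'E'
from h import *
f=dict(np.load("pics/top0.npz"));im=f["color"]
hsv=cv2.cvtColor(im,cv2.COLOR_BGR2HSV);H,S,V=cv2.split(hsv)
roi=np.zeros(H.shape,bool);roi[140:258,190:460]=1
for n,lo,hi,z in(("yellow",18,35,.007),("blue",100,125,.007),("green",45,85,.007),("wood",8,18,.018)):
    for c,s,m in blobs((H>=lo)&(H<=hi)&(S>90)&(V>60)&roi,30):
        zz=.075 if n=="yellow" and abs(c[0]-210)>25 else z
        ps=np.argwhere(m)[:,::-1]; rr=cv2.minAreaRect(ps.astype(np.float32))
        w=[ray(f,p,zz)[:2] for p in cv2.boxPoints(rr)]
        print(n,c.round(1),s,ray(f,rr[0],zz).round(4),"cen",ray(f,c,zz).round(4),"sides",[round(float(np.linalg.norm(w[i]-w[i-1])),4) for i in(1,2)],np.degrees([np.arctan2(*(w[i]-w[i-1])[::-1]) for i in (1,2)]).round(0))
for n,x0,x1,z in(("small",232,255,.028),("big",268,295,.036)):
    r2=np.zeros_like(roi);r2[225:256,x0:x1]=1
    for c,s,m in blobs((V>110)&(S<60)&r2,40):print(n,c,s,ray(f,c,z).round(4))
D=f["depth"];print([ (D[int(v),int(u)]) for u,v in((320,243),(281,243),(243,241),(358,153))])
cv2.imwrite("pics/c1.png",cv2.resize(im[140:260,190:460],None,fx=2.9,fy=2.9,interpolation=cv2.INTER_CUBIC))
E
```

```text
yellow [358.7 151.8] [353 147  12  11 103] [ 0.7374 -0.1263  0.075 ] cen [ 0.7382 -0.1272  0.075 ] sides [0.0366, 0.0337] [-91. 179.]
yellow [360.7 179.6] [355 174  12  12 107] [ 0.645 -0.132  0.075] cen [ 0.6449 -0.1316  0.075 ] sides [0.0354, 0.0372] [ -81. -172.]
yellow [210.  239.6] [197 227  27  26 285] [0.4556 0.3813 0.007 ] cen [0.4554 0.3812 0.007 ] sides [0.0891, 0.085] [ -91. -180.]
yellow [319.9 242.7] [312 235  16  16 191] [0.4395 0.0078 0.075 ] cen [0.4387 0.0065 0.075 ] sides [0.0491, 0.0488] [-91. 179.]
blue [302.3 165. ] [ 262  140   79   58 2046] [0.6946 0.0669 0.007 ] cen [0.7079 0.0635 0.007 ] sides [0.2664, 0.1863] [ -87. -177.]
blue [314.1 186.3] [303 180  22  13 199] [0.6332 0.0252 0.007 ] cen [0.633  0.0236 0.007 ] sides [0.0733, 0.0394] [ -87. -177.]
blue [358.9 240.8] [345 227  29  29 273] [ 0.4433 -0.1264  0.007 ] cen [ 0.4441 -0.1261  0.007 ] sides [0.0954, 0.0948] [-91. 179.]
green [397.7 240.1] [384 224  29  33 234] [ 0.4441 -0.2584  0.007 ] cen [ 0.4444 -0.2579  0.007 ] sides [0.0929, 0.0657] [ -29. -119.]
wood [447.3 146.7] [439 140  21  16 100] [ 0.7585 -0.4415  0.018 ] cen [ 0.7619 -0.4365  0.018 ] sides [0.027, 0.0841] [ -48. -140.]
wood [435.6 234.1] [426 226  20  17 167] [ 0.4634 -0.3855  0.018 ] cen [ 0.4629 -0.3848  0.018 ] sides [0.0335, 0.0613] [ -28. -118.]
small [243.56390977 237.09022556] [237 231  14  14 133] [0.4617 0.2635 0.028 ]
big [280.56321839 240.39463602] [272 231  19  19 261] [0.4488 0.1382 0.036 ]
[np.float32(1.6586255), np.float32(1.6922449), np.float32(1.710652), np.float32(1.7082112)]
```

View pics/c1.png

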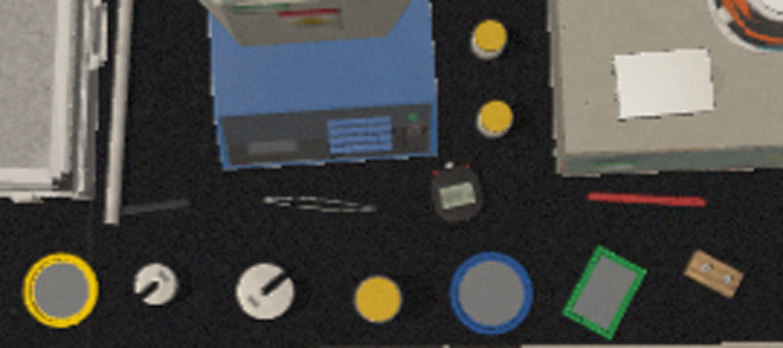

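The crop confirms it. The front jar's cap measures 49 mm against 35–37 mm for the other two, and the front weights measure about 64 mm (large) and 46 mm (small). The die block's length is about 90° off the green tray's.

```bash
cat >> h.py <<'E'
from scipy.spatial.transform import Rotation as Ro
def tool(s):
    T=np.eye(4);T[:3,:3]=Ro.from_euler("xyz",s["orientation"]).as_matrix();T[:3,3]=s["tcp_pos"];return T
def plan(s,*tg):
    "targets (x,y,z,jaw direction deg or None) -> row numbers"
    T=tool(s)
    for x,y,z,j in tg:
        d=T[:3,:3].T@(np.array([x,y,z])-T[:3,3])/.8
        a=0
        if j is not None:
            v=T[:3,:3].T@[np.cos(np.radians(j)),np.sin(np.radians(j)),0]
            a=np.arctan2(-v[0],v[1]);a=(a+np.pi/2)%np.pi-np.pi/2
        print((x,y,z),"rows",d.round(4),"yaw",round(a/2/np.pi,4))
E
python3 -c "
from h import *;from bench import observe
plan(observe(),(.48,.33,.2,None),(.4395,.007,.2,None))"
```

```text
(0.48, 0.33, 0.2) rows [-0.4241 -0.2201  0.0386] yaw 0.0
(0.4395, 0.007, 0.2) rows [-0.5138 -0.617   0.039 ] yaw 0.0
```

```bash
python3 -m handwheel '[[-0.424,-0.22,0.039,0,1],[-0.424,-0.22,0.039,0,1],[-0.424,-0.22,0.039,0,1],[-0.424,-0.22,0.039,0,1],[-0.424,-0.22,0.039,0,1],[-0.424,-0.22,0.039,0,1],[-0.514,-0.617,0.039,0,1],[-0.514,-0.617,0.039,0,1],[-0.514,-0.617,0.039,0,1],[-0.514,-0.617,0.039,0,1],[-0.514,-0.617,0.039,0,1],[-0.514,-0.617,0.039,0,1]]' 40
python3 -m handwheel '[[0,0,0,0,1],[0,0,0,0,1]]'
cat > look.py <<'E'
import sys
from h import *;from bench import observe,cams
s=observe();f=cams.grab_frame("wrist");T=tool(s)@f["hand_eye"]
print({k:np.round(s[k],3) for k in("t","tcp_pos","orientation","width","contact_force")})
np.savez("pics/w_%s.npz"%sys.argv[1],T=T,**f);cv2.imwrite("pics/w_%s.png"%sys.argv[1],f["color"])
E
python3 look.py a
```

```text
t: 1.6
tcp_pos: [0.439, 0.0045, 0.2001]
orientation: [-3.141, -0.0, 2.792]
contact_force: [0.5, 0.1, -0.1]
width: 0.0852
t: 1.85
tcp_pos: [0.4399, 0.0079, 0.2]
orientation: [3.141, -0.0, 2.795]
contact_force: [0.6, 0.6, -0.3]
width: 0.0853
{'t': np.float64(1.85), 'tcp_pos': array([0.44 , 0.008, 0.2  ]), 'orientation': array([ 3.141, -0.   ,  2.795]), 'width': np.float64(0.085), 'contact_force': array([ 0.571,  0.564, -0.258])}
```

View pics/w_a.png

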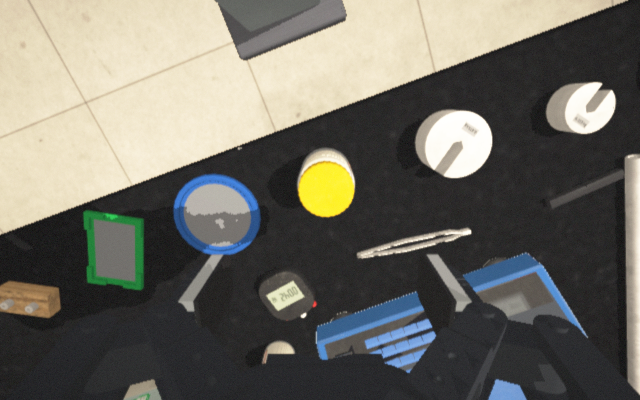

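The wrist view shows the jar cap at (327,188), the big weight at (454,143), the small weight at (582,107), the blue tray at (217,214), the green tray at (114,250) and the die block at about (30,300). Measuring these gives a second reading.

```bash
python3 - <<'E'
from h import *
f=dict(np.load("pics/w_a.npz"));im=f["color"];H,S,V=cv2.split(cv2.cvtColor(im,cv2.COLOR_BGR2HSV));T=f["T"]
def rep(n,m,z,A=200):
    for c,s,b in blobs(m,A):
        rr=cv2.minAreaRect(np.argwhere(b)[:,::-1].astype(np.float32))
        w=[ray(f,p,z,T=T)[:2] for p in cv2.boxPoints(rr)]
        print(n,np.round(rr[0],0),s[4],ray(f,rr[0],z,T=T).round(4),[(round(float(np.linalg.norm(w[i]-w[i-1])),4),round(float(np.degrees(np.arctan2(*(w[i]-w[i-1])[::-1])))))for i in(1,2)])
def roi(u0,u1,v0,v1):
    m=np.zeros(H.shape,bool);m[v0:v1,u0:u1]=1;return m
rep("jar",(H>18)&(H<35)&(S>130)&roi(280,370,150,225),.075)
rep("blue",(H>98)&(H<125)&(S>100)&(V>60)&roi(160,275,165,265),.007)
rep("green",(H>45)&(H<85)&(S>90)&roi(60,160,200,300),.007)
rep("big",(V>185)&(S<70)&roi(400,500,100,185),.036)
rep("small",(V>185)&(S<70)&roi(535,630,70,140),.028)
D=f["depth"];print(D[170:205:8,327],D[130,440])
from bench import observe
plan(observe(),(.4395,.007,.12,None),(.4395,.007,.024,None),(.4395,.007,.14,None))
E
```

```text
jar [326. 190.] 2512 [0.441  0.0086 0.075 ] [(0.0488, 115), (0.0489, 25)]
blue [216. 214.] 2353 [ 0.444  -0.1227  0.007 ] [(0.0938, 70), (0.0971, -23)]
green [113. 250.] 2020 [ 0.4434 -0.2554  0.007 ] [(0.0693, 70), (0.1058, -30)]
big [458. 144.] 3252 [0.4519 0.1388 0.036 ] [(0.0622, 70), (0.0638, -11)]
small [589. 107.] 1710 [0.4626 0.2667 0.028 ] [(0.0455, 121), (0.0462, 33)]
[0.27208918 0.27408302 0.2770487  0.27976257 0.2818927 ] 0.30227214
(0.4395, 0.007, 0.12) rows [ 0.0001 -0.0015  0.1   ] yaw 0.0
(0.4395, 0.007, 0.024) rows [ 1.0e-04 -1.5e-03  2.2e-01] yaw 0.0
(0.4395, 0.007, 0.14) rows [ 0.0001 -0.0015  0.075 ] yaw 0.0
```

The two readings agree to about 3 mm. Descending on the jar.

```bash
python3 -m handwheel '[[0,0,0.1,0,1],[0,0,0.1,0,1],[0,0,0.17,0,1],[0,0,0.2,0,1],[0,0,0.22,0,1],[0,0,0.22,0,1],[0,0,0.22,0,0.5],[0,0,0.22,0,0.4],[0,0,0.22,0,0.4],[0,0,0.22,0,0.4],[0,0,0.22,0,0.4],[0,0,0.22,0,0.4]]' 40
python3 -m handwheel '[[0,0,0,0,0.4],[0,0,-0.02,0,0.4],[0,0,-0.05,0,0.4],[0,0,-0.09,0,0.4],[0,0,-0.14,0,0.4],[0,0,-0.14,0,0.4],[0,0,-0.14,0,0.4],[0,0,-0.14,0,0.4]]'
python3 -c "
from h import *;from bench import observe
plan(observe(),(.45,.2,.15,None),(.4556,.3813,.15,None),(.4556,.3813,.028,None))"
```

```text
t: 3.4
tcp_pos: [0.4405, 0.0075, 0.0251]
orientation: [3.141, 0.002, 2.795]
contact_force: [-0.8, 5.4, 11.1]
width: 0.0526
t: 4.4
tcp_pos: [0.4392, 0.0074, 0.1354]
orientation: [-3.141, -0.001, 2.795]
contact_force: [0.4, -0.6, -1.3]
width: 0.0521
(0.45, 0.2, 0.15) rows [ 0.0692  0.231  -0.0183] yaw 0.0
(0.4556, 0.3813, 0.15) rows [ 0.1397  0.4465 -0.0183] yaw 0.0
(0.4556, 0.3813, 0.028) rows [0.1395 0.4466 0.1342] yaw 0.0
```

```bash
python3 -m handwheel '[[0.01,0.03,-0.02,0,0.4],[0.03,0.09,-0.02,0,0.4],[0.05,0.155,-0.02,0,0.4],[0.069,0.22,-0.018,0,0.4],[0.09,0.285,-0.018,0,0.4],[0.11,0.35,-0.018,0,0.4],[0.13,0.41,-0.018,0,0.4],[0.136,0.435,-0.018,0,0.4],[0.1397,0.4465,-0.018,0,0.4],[0.1397,0.4465,-0.018,0,0.4],[0.1397,0.4465,-0.018,0,0.4],[0.1397,0.4465,-0.018,0,0.4]]'
python3 look.py b
python3 -c "
from h import *;from bench import observe
plan(observe(),(.4556,.3813,.028,None))"
```

```text
t: 5.9
tcp_pos: [0.4563, 0.3803, 0.1506]
orientation: [-3.141, 0.0, 2.794]
contact_force: [0.5, -0.6, -1.4]
width: 0.0526
{'t': np.float64(5.9), 'tcp_pos': array([0.456, 0.38 , 0.151]), 'orientation': array([-3.141,  0.   ,  2.794]), 'width': np.float64(0.053), 'contact_force': array([ 0.461, -0.622, -1.38 ])}
(0.4556, 0.3813, 0.028) rows [0.0012 0.0007 0.1533] yaw 0.0
```

View pics/w_b.png

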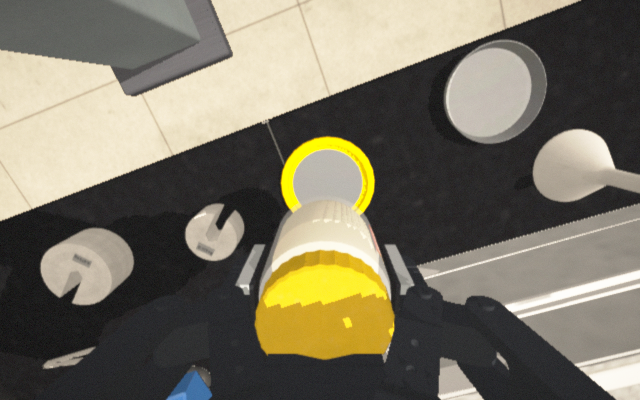

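The jar (325,290) is held upright, with the yellow ring visible at about (328,182). I check the ring centre, then lower.

```bash
python3 - <<'E'
from h import *
f=dict(np.load("pics/w_b.npz"));H,S,V=cv2.split(cv2.cvtColor(f["color"],cv2.COLOR_BGR2HSV))
m=(H>18)&(H<35)&(S>130);m[205:]=0
c,s,b=max(blobs(m),key=lambda q:q[1][4]);cs,_=cv2.findContours(b.astype(np.uint8),0,1)
p=np.array([ray(f,q,.007,T=f["T"])[:2] for q in max(cs,key=len)[:,0] if q[1]<200])
A=np.c_[2*p,np.ones(len(p))];x=np.linalg.lstsq(A,(p**2).sum(1),rcond=None)[0];print(x[:2],np.sqrt(x[2]+x[0]**2+x[1]**2))
E
python3 -m handwheel '[[0,0.001,0.04,0,0.4],[0,0.001,0.09,0,0.4],[0,0.001,0.12,0,0.4],[0,0.001,0.135,0,0.4],[0,0.001,0.145,0,0.4],[0,0.001,0.145,0,0.4],[0,0.001,0.145,0,0.4]]'
```

```text
[0.45531754 0.38301113] 0.038296611280556836
t: 6.82
tcp_pos: [0.4569, 0.3823, 0.0353]
orientation: [3.141, 0.001, 2.795]
contact_force: [-0.5, 0.9, -1.6]
width: 0.0526
```

```bash
python3 -m handwheel '[[0,0,0.003,0,0.4],[0,0,0.006,0,0.4],[0,0,0.0085,0,0.4],[0,0,0.0085,0,0.4],[0,0,0.0085,0,0.4]]'
python3 -m handwheel '[[0,0,0.0,0,0.7],[0,0,0.0,0,1],[0,0,0.0,0,1],[0,0,0,0,1],[0,0,-0.03,0,1],[0,0,-0.1,0,1],[0,0,-0.17,0,1],[0,0,-0.2,0,1],[0,0,-0.2,0,1],[0,0,-0.2,0,1]]'
python3 -c "
from h import *;from bench import observe
plan(observe(),(.4503,.1385,.19,None),(.4503,.1385,.003,None))"
```

```text
t: 7.45
tcp_pos: [0.4564, 0.3821, 0.0281]
orientation: [3.141, 0.0, 2.795]
contact_force: [-2.7, -0.5, 9.8]
width: 0.0525
t: 8.7
tcp_pos: [0.4559, 0.3816, 0.1868]
orientation: [-3.141, -0.001, 2.795]
contact_force: [0.9, 0.9, -0.4]
width: 0.0853
(0.4503, 0.1385, 0.19) rows [-0.0967 -0.2882 -0.0038] yaw 0.0
(0.4503, 0.1385, 0.003) rows [-0.0968 -0.288   0.2299] yaw 0.0
```

```bash
python3 -m handwheel '[[-0.02,-0.06,0,0,1],[-0.046,-0.137,0,0,1],[-0.071,-0.212,0,0,1],[-0.097,-0.288,0,0,1],[-0.097,-0.288,0,0,1],[-0.097,-0.288,0.07,0,1],[-0.097,-0.288,0.14,0,1],[-0.097,-0.288,0.19,0,1],[-0.097,-0.288,0.215,0,1],[-0.097,-0.288,0.228,0,1],[-0.097,-0.288,0.228,0,1],[-0.097,-0.288,0.228,0,1]]' 80
python3 -m handwheel '[[0,0,0,0,0.7],[0,0,0,0,0.5],[0,0,0,0,0.5],[0,0,0,0,0.5],[0,0,0,0,0.5],[0,0,0,0,0.5]]'
```

```text
t: 10.2
tcp_pos: [0.4515, 0.1392, 0.0059]
orientation: [3.141, 0.001, 2.795]
contact_force: [0.0, 0.3, -0.0]
width: 0.0854
t: 10.95
tcp_pos: [0.4518, 0.1392, 0.0066]
orientation: [3.14, 0.002, 2.795]
contact_force: [-2.7, 1.0, 23.1]
width: 0.0616
```

```bash
python3 -m handwheel '[[0,0,-0.01,0,0.5],[0,0,-0.03,0,0.5],[0,0,-0.08,0,0.5],[0,0,-0.13,0,0.5],[0,0,-0.17,0,0.5],[0,0,-0.17,0,0.5],[0,0,-0.17,0,0.5]]'
python3 look.py c
python3 -c "
from h import *;from bench import observe
plan(observe(),(.4437,-.1245,.14,None),(.4437,-.1245,.0085,None))"
```

```text
t: 11.82
tcp_pos: [0.4505, 0.1388, 0.1406]
orientation: [-3.141, -0.001, 2.795]
contact_force: [0.6, -1.1, -7.6]
width: 0.0609
{'t': np.float64(11.825), 'tcp_pos': array([0.45 , 0.139, 0.141]), 'orientation': array([-3.141e+00, -1.000e-03,  2.795e+00]), 'width': np.float64(0.061), 'contact_force': array([ 0.648, -1.128, -7.582])}
(0.4437, -0.1245, 0.14) rows [-0.1042 -0.3122  0.0005] yaw 0.0
(0.4437, -0.1245, 0.0085) rows [-0.1044 -0.312   0.1648] yaw 0.0
```

View pics/w_c.png

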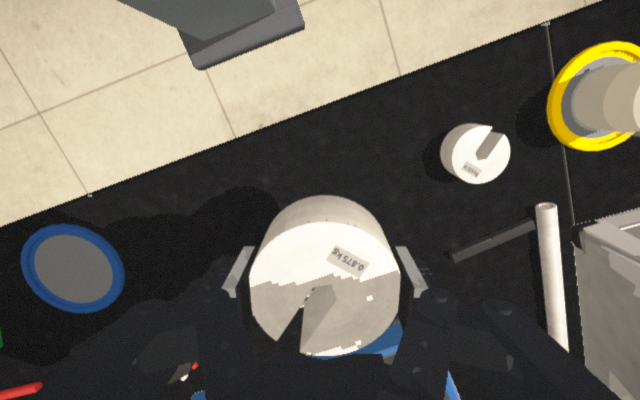

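The big weight (325,275) is held level. The jar stands inside the yellow ring (600,95), and the blue tray is at (72,268).

```bash
python3 -m handwheel '[[-0.01,-0.03,0,0,0.5],[-0.028,-0.085,0,0,0.5],[-0.048,-0.145,0,0,0.5],[-0.068,-0.205,0,0,0.5],[-0.085,-0.255,0,0,0.5],[-0.098,-0.292,0,0,0.5],[-0.104,-0.312,0,0,0.5],[-0.104,-0.312,0,0,0.5],[-0.104,-0.312,0.05,0,0.5],[-0.104,-0.312,0.1,0,0.5],[-0.104,-0.312,0.135,0,0.5],[-0.104,-0.312,0.15,0,0.5]]'
python3 -m handwheel '[[0,0,0,0,0.5],[0,0,0,0,0.5]]'
python3 -c "
from h import *;from bench import observe
plan(observe(),(.4437,-.1245,.0092,None))"
```

```text
t: 13.38
tcp_pos: [0.4435, -0.1228, 0.0198]
orientation: [3.142, -0.003, 2.796]
contact_force: [0.6, -0.1, -5.9]
width: 0.0615
t: 13.62
tcp_pos: [0.4451, -0.124, 0.0221]
orientation: [3.142, 0.001, 2.795]
contact_force: [0.0, -0.2, -5.8]
width: 0.0612
(0.4437, -0.1245, 0.0092) rows [ 0.0015 -0.0012  0.0161] yaw 0.0
```

```bash
python3 -m handwheel '[[0.0015,-0.001,0.005,0,0.5],[0.0015,-0.001,0.01,0,0.5],[0.0015,-0.001,0.014,0,0.5],[0.0015,-0.001,0.0155,0,0.5],[0.0015,-0.001,0.0155,0,0.5],[0.0015,-0.001,0.0155,0,0.5]]'
```

```text
t: 14.38
tcp_pos: [0.4432, -0.1245, 0.0097]
orientation: [-3.142, 0.001, 2.795]
contact_force: [-5.4, 1.3, 23.5]
width: 0.0612
```

Seated on the tray floor. Release and lift.

```bash
python3 -m handwheel '[[0,0,-0.001,0,0.7],[0,0,-0.001,0,1],[0,0,-0.001,0,1],[0,0,-0.001,0,1],[0,0,-0.03,0,1],[0,0,-0.1,0,1],[0,0,-0.17,0,1],[0,0,-0.23,0,1],[0,0,-0.23,0,1],[0,0,-0.23,0,1]]'
python3 look.py d
python3 - <<'E'
from h import *;from bench import observe
f=dict(np.load("pics/w_d.npz"));H,S,V=cv2.split(cv2.cvtColor(f["color"],cv2.COLOR_BGR2HSV));T=f["T"]
def rep(n,m,z):
    c,s,b=max(blobs(m),key=lambda q:q[1][4]);cs,_=cv2.findContours(b.astype(np.uint8),0,1)
    (e,ax,_)=cv2.fitEllipse(cv2.convexHull(max(cs,key=len)));print(n,np.round(e),np.round(ax),ray(f,e,z,T=T).round(4))
roi=np.zeros(H.shape,bool);roi[100:300,230:420]=1
rep("blue",(H>98)&(H<125)&(S>100)&(V>60)&roi,.007)
rep("big",(V>185)&(S<70)&roi,.039)
plan(observe(),(.44,.07,.19,None),(.462,.266,.19,None),(.462,.266,.003,None))
E
```

```text
t: 15.62
tcp_pos: [0.4429, -0.1243, 0.1927]
orientation: [-3.142, 0.0, 2.795]
contact_force: [0.0, -0.6, -0.1]
width: 0.0856
{'t': np.float64(15.625), 'tcp_pos': array([ 0.443, -0.124,  0.193]), 'orientation': array([-3.142,  0.   ,  2.795]), 'width': np.float64(0.086), 'contact_force': array([ 0.019, -0.616, -0.149])}
blue [326. 174.] [91. 92.] [ 0.4448 -0.124   0.007 ]
big [326. 177.] [68. 74.] [ 0.4401 -0.1223  0.039 ]
(0.44, 0.07, 0.19) rows [0.0855 0.2272 0.0028] yaw 0.0
(0.462, 0.266, 0.19) rows [0.1429 0.467  0.0029] yaw 0.0
(0.462, 0.266, 0.003) rows [0.1426 0.467  0.2366] yaw 0.0
```

View pics/w_d.png

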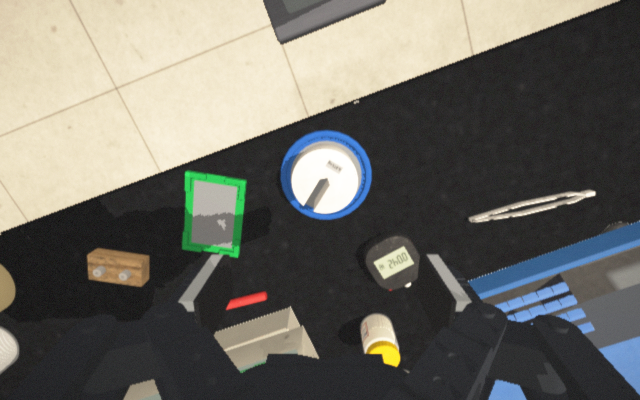

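The big weight (326,177) sits centrally in the blue ring (326,174), within about 4 mm. Next the small weight.

```bash
python3 -m handwheel '[[0.02,0.06,0,0,1],[0.045,0.13,0,0,1],[0.075,0.2,0,0,1],[0.095,0.27,0,0,1],[0.113,0.34,0,0,1],[0.13,0.41,0,0,1],[0.143,0.467,0,0,1],[0.143,0.467,0.01,0,1],[0.143,0.467,0.08,0,1],[0.143,0.467,0.15,0,1],[0.143,0.467,0.2,0,1],[0.143,0.467,0.22,0,1]]' 60
python3 -m handwheel '[[0,0,0.009,0,1],[0,0,0.014,0,0.9],[0,0,0.014,0,0.4],[0,0,0.014,0,0.35],[0,0,0.014,0,0.35],[0,0,0.014,0,0.35],[0,0,0.014,0,0.35],[0,0,0.014,0,0.35]]'
```

```text
t: 17.18
tcp_pos: [0.4603, 0.264, 0.0139]
orientation: [-3.138, -0.004, 2.794]
contact_force: [0.8, -0.3, 1.3]
width: 0.0856
t: 18.18
tcp_pos: [0.4632, 0.2662, 0.007]
orientation: [3.14, 0.001, 2.795]
contact_force: [-1.5, -2.2, 11.8]
width: 0.0447
```

```bash
python3 -m handwheel '[[0,0,-0.01,0,0.35],[0,0,-0.04,0,0.35],[0,0,-0.09,0,0.35],[0,0,-0.14,0,0.35],[0,0,-0.17,0,0.35],[0,0,-0.17,0,0.35],[0,0,-0.17,0,0.35]]'
python3 -c "
from h import *;from bench import observe
plan(observe(),(.46,.07,.14,None),(.4427,-.124,.14,None),(.4427,-.124,.056,None))"
```

```text
t: 19.05
tcp_pos: [0.4621, 0.2656, 0.1413]
orientation: [-3.141, -0.0, 2.795]
contact_force: [0.2, -0.1, -3.0]
width: 0.045
(0.46, 0.07, 0.14) rows [-0.0807 -0.2308  0.0017] yaw 0.0
(0.4427, -0.124, 0.14) rows [-0.1428 -0.4663  0.0018] yaw 0.0
(0.4427, -0.124, 0.056) rows [-0.1428 -0.4662  0.1068] yaw 0.0
```

```bash
python3 -m handwheel '[[-0.01,-0.03,0,0,0.35],[-0.03,-0.09,0,0,0.35],[-0.053,-0.16,0,0,0.35],[-0.077,-0.23,0,0,0.35],[-0.1,-0.3,0,0,0.35],[-0.12,-0.37,0,0,0.35],[-0.135,-0.43,0,0,0.35],[-0.143,-0.466,0,0,0.35],[-0.143,-0.466,0,0,0.35],[-0.143,-0.466,0.05,0,0.35],[-0.143,-0.466,0.09,0,0.35],[-0.143,-0.466,0.1,0,0.35]]'
python3 -m handwheel '[[0,0,0,0,0.35],[0,0,0,0,0.35]]'
python3 -c "
from h import *;from bench import observe
plan(observe(),(.4427,-.124,.0455,None))"
python3 look.py e
```

```text
t: 20.55
tcp_pos: [0.4418, -0.1225, 0.0597]
orientation: [3.142, -0.004, 2.795]
contact_force: [-0.3, -0.6, -2.1]
width: 0.0445
t: 20.8
tcp_pos: [0.444, -0.1236, 0.0625]
orientation: [3.142, 0.001, 2.795]
contact_force: [0.5, -0.9, -2.3]
width: 0.0443
(0.4427, -0.124, 0.0455) rows [ 0.0014 -0.001   0.0213] yaw 0.0
{'t': np.float64(20.8), 'tcp_pos': array([ 0.444, -0.124,  0.063]), 'orientation': array([3.142e+00, 1.000e-03, 2.795e+00]), 'width': np.float64(0.044), 'contact_force': array([ 0.531, -0.943, -2.344])}
```

View pics/w_e.png

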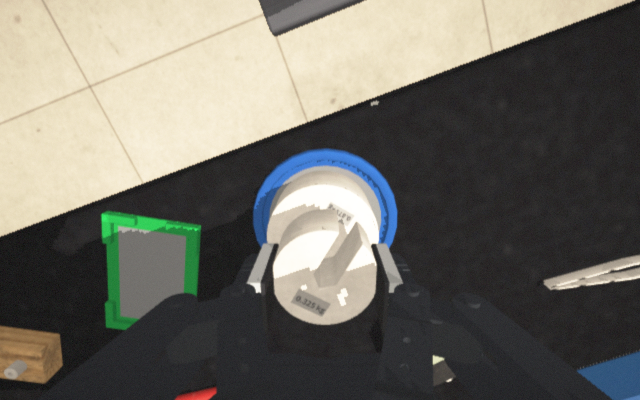

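The small weight (325,268) is held level right above the big one in the blue ring (325,215). Lower, release and lift.

```bash
python3 -m handwheel '[[0.001,-0.001,0.006,0,0.35],[0.001,-0.001,0.012,0,0.35],[0.001,-0.001,0.016,0,0.35],[0.001,-0.001,0.019,0,0.35],[0.001,-0.001,0.0205,0,0.35],[0.001,-0.001,0.0205,0,0.35],[0.001,-0.001,0.0205,0,0.35]]'
```

```text
t: 21.72
tcp_pos: [0.4423, -0.1241, 0.046]
orientation: [-3.142, 0.0, 2.795]
contact_force: [-6.3, 1.7, 23.1]
width: 0.0446
```

```bash
python3 -m handwheel '[[0,0,-0.001,0,0.6],[0,0,-0.001,0,0.8],[0,0,-0.001,0,1],[0,0,-0.001,0,1],[0,0,-0.02,0,1],[0,0,-0.07,0,1],[0,0,-0.13,0,1],[0,0,-0.17,0,1],[0,0,-0.17,0,1],[0,0,-0.17,0,1]]'
python3 -c "
from h import *;from bench import observe
plan(observe(),(.463,-.3,.18,-28),(.463,-.3845,.18,-28),(.463,-.3845,.002,-28))"
```

```text
t: 22.98
tcp_pos: [0.442, -0.124, 0.1808]
orientation: [-3.142, -0.0, 2.795]
contact_force: [-0.3, -0.3, -0.3]
width: 0.0854
(0.463, -0.3, 0.18) rows [-0.0994 -0.1979  0.001 ] yaw -0.2274
(0.463, -0.3845, 0.18) rows [-0.1353 -0.2973  0.001 ] yaw -0.2274
(0.463, -0.3845, 0.002) rows [-0.1354 -0.2973  0.2235] yaw -0.2274
```

```bash
python3 -c "
from bench import observe;print(observe()['qpos'].round(2))"
```

```text
[-0.34  0.28  2.07 -0.    0.78 -1.56]
```

```bash
python3 -m handwheel '[[-0.03,-0.06,0,0.03,1],[-0.06,-0.12,0,0.06,1],[-0.09,-0.18,0,0.09,1],[-0.115,-0.24,0,0.12,1],[-0.135,-0.297,0,0.15,1],[-0.135,-0.297,0,0.18,1],[-0.135,-0.297,0,0.21,1],[-0.135,-0.297,0,0.24,1],[-0.135,-0.297,0,0.2726,1],[-0.135,-0.297,0,0.2726,1],[-0.135,-0.297,0,0.2726,1],[-0.135,-0.297,0,0.2726,1]]'
python3 look.py f
python3 - <<'E'
from h import *;from bench import observe
f=dict(np.load("pics/w_f.npz"));H,S,V=cv2.split(cv2.cvtColor(f["color"],cv2.COLOR_BGR2HSV));T=f["T"]
for c,s,b in blobs((H>5)&(H<20)&(S>80)&(V>90),1000):
    rr=cv2.minAreaRect(np.argwhere(b)[:,::-1].astype(np.float32));w=[ray(f,p,.018,T=T)[:2] for p in cv2.boxPoints(rr)]
    print(c.round(),s[4],ray(f,rr[0],.018,T=T).round(4),[(round(float(np.linalg.norm(w[i]-w[i-1])),4),round(float(np.degrees(np.arctan2(*(w[i]-w[i-1])[::-1])))))for i in(1,2)])
plan(observe(),(.463,-.3845,.002,-28))
E
```

```text
t: 24.48
tcp_pos: [0.4631, -0.3842, 0.1809]
orientation: [-3.141, -0.0, 1.085]
contact_force: [-0.6, 0.1, -1.0]
width: 0.0855
{'t': np.float64(24.475), 'tcp_pos': array([ 0.463, -0.384,  0.181]), 'orientation': array([-3.141, -0.   ,  1.085]), 'width': np.float64(0.085), 'contact_force': array([-0.566,  0.133, -1.001])}
[327. 178.] 1060 [ 0.4672 -0.3827  0.018 ] [(0.0629, 60), (0.0325, -29)]
[573. 299.] 1860 [ 0.6409 -0.6348  0.018 ] [(0.02, 57), (0.1747, -45)]
[373. 331.] 1103 [ 0.4286 -0.5649  0.018 ] [(0.0585, -15), (0.0624, -105)]
(0.463, -0.3845, 0.002) rows [-4.000e-04  1.000e-04  2.239e-01] yaw 0.0003
```

View pics/w_f.png

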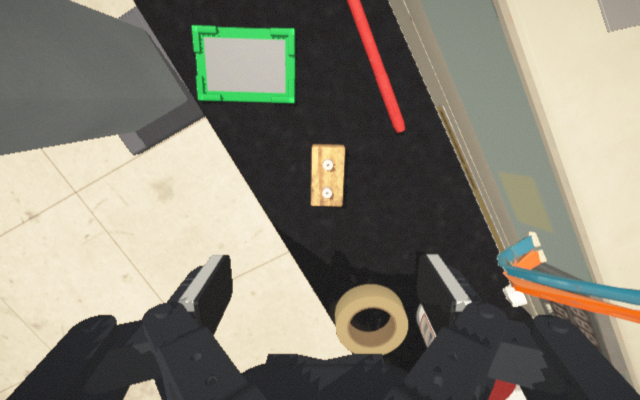

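The die block is at (327,176), aligned with the jaws across its 32 mm width. The green tray is at (245,64) and the tape roll at (372,320) is clear.

```bash
python3 -m handwheel '[[0.002,0.0015,0.06,0,1],[0.002,0.0015,0.13,0,1],[0.002,0.0015,0.18,0,1],[0.002,0.0015,0.21,0,1],[0.002,0.0015,0.222,0,1],[0.002,0.0015,0.222,0,1],[0.002,0.0015,0.222,0,0.6],[0.002,0.0015,0.222,0,0.2],[0.002,0.0015,0.222,0,0.2],[0.002,0.0015,0.222,0,0.2],[0.002,0.0015,0.222,0,0.2],[0.002,0.0015,0.222,0,0.2]]' 30
python3 -m handwheel '[[0,0,0,0,0.2],[0,0,0,0,0.2],[0,0,-0.02,0,0.2],[0,0,-0.06,0,0.2],[0,0,-0.11,0,0.2],[0,0,-0.13,0,0.2],[0,0,-0.13,0,0.2],[0,0,-0.13,0,0.2]]'
python3 -c "
from h import *;from bench import observe
print(observe()['qpos'].round(2))
plan(observe(),(.444,-.257,.11,-119),(.444,-.257,.016,-119))"
```

```text
t: 26.02
tcp_pos: [0.4653, -0.3838, 0.0045]
orientation: [3.141, 0.0, 1.082]
contact_force: [-0.5, 1.0, 7.7]
width: 0.0313
t: 27.02
tcp_pos: [0.4645, -0.383, 0.1067]
orientation: [-3.14, -0.0, 1.082]
contact_force: [-0.4, -0.7, -0.9]
width: 0.0313
[-0.74  0.56  1.82 -0.    0.76 -0.25]
(0.444, -0.257, 0.11) rows [ 0.127  -0.0965 -0.0039] yaw -0.2472
(0.444, -0.257, 0.016) rows [ 0.127  -0.0964  0.1136] yaw -0.2472
```

```bash
python3 -m handwheel '[[0.03,-0.02,-0.01,-0.028,0.2],[0.06,-0.045,-0.01,-0.056,0.2],[0.09,-0.07,-0.01,-0.084,0.2],[0.115,-0.09,-0.005,-0.112,0.2],[0.127,-0.0965,-0.004,-0.14,0.2],[0.127,-0.0965,-0.004,-0.168,0.2],[0.127,-0.0965,-0.004,-0.196,0.2],[0.127,-0.0965,-0.004,-0.224,0.2],[0.127,-0.0965,-0.004,-0.247,0.2],[0.127,-0.0965,-0.004,-0.247,0.2],[0.127,-0.0965,-0.004,-0.247,0.2],[0.127,-0.0965,-0.004,-0.247,0.2]]'
python3 look.py g
python3 -c "
from h import *;from bench import observe
plan(observe(),(.444,-.257,.02,61),(.444,-.257,.0075,61))"
```

```text
t: 28.52
tcp_pos: [0.4444, -0.2574, 0.1106]
orientation: [3.142, -0.0, 2.632]
contact_force: [0.1, -0.4, -0.4]
width: 0.0311
{'t': np.float64(28.525), 'tcp_pos': array([ 0.444, -0.257,  0.111]), 'orientation': array([ 3.142, -0.   ,  2.632]), 'width': np.float64(0.031), 'contact_force': array([ 0.142, -0.35 , -0.383])}
(0.444, -0.257, 0.02) rows [0.0008 0.0002 0.1134] yaw -0.0005
(0.444, -0.257, 0.0075) rows [0.0008 0.0002 0.1291] yaw -0.0005
```

View pics/w_g.png

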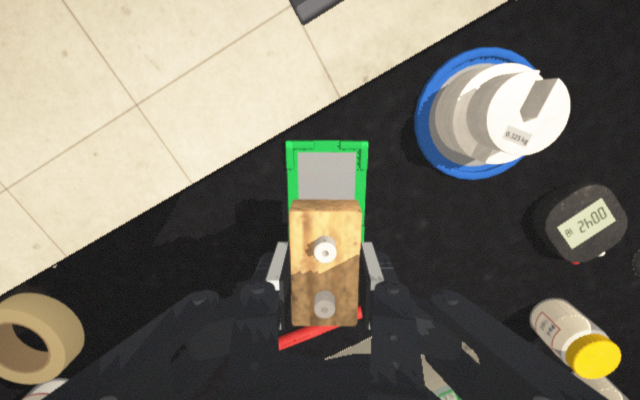

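The die block (325,262) is held level and aligned with the green tray (327,170). The stack (500,112) stands in the blue tray. Lowering.

```bash
python3 -m handwheel '[[0.0005,0,0.04,0,0.2],[0.0005,0,0.08,0,0.2],[0.0005,0,0.105,0,0.2],[0.0005,0,0.118,0,0.2],[0.0005,0,0.125,0,0.2],[0.0005,0,0.129,0,0.2],[0.0005,0,0.129,0,0.2],[0.0005,0,0.129,0,0.2]]'
```

```text
t: 29.58
tcp_pos: [0.4444, -0.2575, 0.0081]
orientation: [-3.142, 0.001, 2.634]
contact_force: [0.9, -0.2, -0.7]
width: 0.0314
```

```bash
python3 -m handwheel '[[0,0,0.0015,0,0.2],[0,0,0.0015,0,0.2],[0,0,0.0015,0,0.2]]'
python3 -m handwheel '[[0,0,0,0,0.4],[0,0,0,0,0.5],[0,0,0,0,0.6],[0,0,0,0,0.6],[0,0,-0.03,0,0.6],[0,0,-0.1,0,0.8],[0,0,-0.17,0,1],[0,0,-0.23,0,1],[0,0,-0.3,0,1],[0,0,-0.3,0,1],[0,0,-0.3,0,1]]'
python3 look.py h
python3 - <<'E'
from h import *;from bench import cams
f=cams.grab_frame("top");cv2.imwrite("pics/top1.png",cv2.resize(f["color"][190:260,180:460],None,fx=2.8,fy=2.8,interpolation=cv2.INTER_CUBIC));np.savez("pics/top1.npz",**f)
f=cams.grab_frame("scene");cv2.imwrite("pics/scene1.png",cv2.resize(f["color"][150:330,170:450],None,fx=2.8,fy=2.8,interpolation=cv2.INTER_CUBIC))
E
```

```text
t: 29.95
tcp_pos: [0.4445, -0.2575, 0.0074]
orientation: [-3.141, 0.001, 2.634]
contact_force: [-3.3, 2.0, 17.5]
width: 0.0316
t: 31.32
tcp_pos: [0.4439, -0.2571, 0.2463]
orientation: [-3.142, -0.0, 2.634]
contact_force: [-0.0, -0.2, -0.5]
width: 0.0854
{'t': np.float64(31.325), 'tcp_pos': array([ 0.444, -0.257,  0.246]), 'orientation': array([-3.142, -0.   ,  2.634]), 'width': np.float64(0.085), 'contact_force': array([-0.049, -0.23 , -0.495])}
```

View pics/w_h.png

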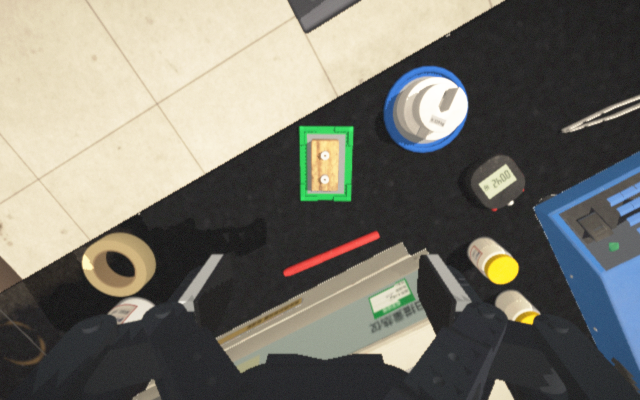

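View pics/scene1.png

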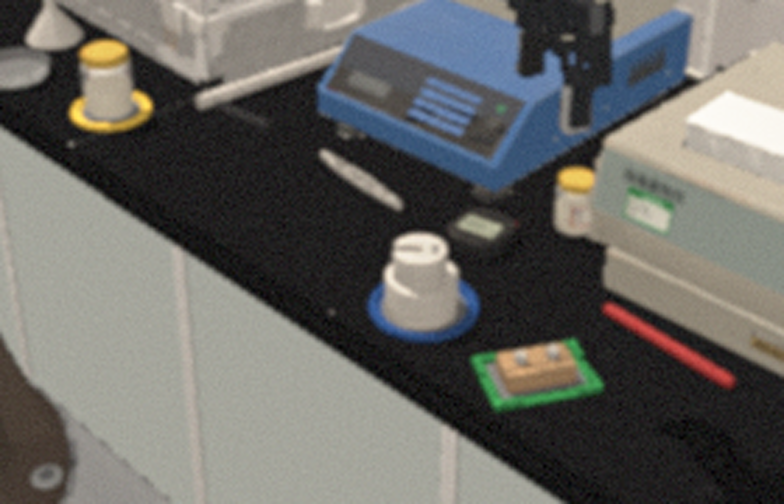

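Everything is standing upright in its tray: jar (105,85), stack (420,285), die block (540,370). One numeric check from the top camera, then I hand in.

```bash
python3 - <<'E'
from h import *
f=dict(np.load("pics/top1.npz"));H,S,V=cv2.split(cv2.cvtColor(f["color"],cv2.COLOR_BGR2HSV))
D=f["depth"];T=np.linalg.inv(f["view"]);v,u=np.mgrid[215:258,190:420]
d=D[v,u];P=np.stack([(u-f["K"][0,2])/f["K"][0,0]*d,(v-f["K"][1,2])/f["K"][1,1]*d,d],-1)@T[:3,:3].T+T[:3,3]
for n,c,lo,hi,R in(("jar",(.4556,.382),.068,.086,.04),("small",(.444,-.124),.06,.08,.045),("big+small",(.444,-.124),.03,.08,.045),("die",(.444,-.257),.014,.035,.045)):
    m=(d>0)&(P[...,2]>lo)&(P[...,2]<hi)&(np.hypot(P[...,0]-c[0],P[...,1]-c[1])<R)
    p=P[m];q=(p.min(0)+p.max(0))/2;print(n,len(p),"mean",p.mean(0).round(4),"mid",q.round(4),"target",c)
E
```

```text
jar 183 mean [0.4537 0.3781 0.0769] mid [0.453  0.3786 0.0773] target (0.4556, 0.382)
small 131 mean [ 0.4407 -0.128   0.068 ] mid [ 0.4393 -0.1268  0.0691] target (0.444, -0.124)
big+small 279 mean [ 0.4404 -0.1258  0.0531] mid [ 0.4413 -0.1274  0.0539] target (0.444, -0.124)
die 53 mean [ 0.4391 -0.2462  0.0208] mid [ 0.4398 -0.2442  0.0218] target (0.444, -0.257)
```

The die reading is based on few points (53) because the gripper hovers over the tray and blocks the top camera. I check the block in the last wrist frame instead.

```bash
python3 - <<'E'
from h import *
f=dict(np.load("pics/w_h.npz"));H,S,V=cv2.split(cv2.cvtColor(f["color"],cv2.COLOR_BGR2HSV));T=f["T"]
r=np.zeros(H.shape,bool);r[110:215,285:370]=1
for n,m,z in(("die",(H>5)&(H<22)&(S>70)&(V>80)&r,.021),("tray",(H>45)&(H<85)&(S>90)&r,.007)):
    b=np.argwhere(m&(cv2.medianBlur(m.astype(np.uint8),5)>0))[:,::-1].astype(np.float32)
    rr=cv2.minAreaRect(b);w=[ray(f,p,z,T=T)[:2] for p in cv2.boxPoints(rr)]
    print(n,ray(f,rr[0],z,T=T).round(4),[(round(float(np.linalg.norm(w[i]-w[i-1])),4),round(float(np.degrees(np.arctan2(*(w[i]-w[i-1])[::-1])))))for i in(1,2)])
D=f["depth"];K=f["K"]
for u,v in((316,150),(333,150),(316,185),(333,185)):print((T@np.r_[np.linalg.solve(K,[u,v,1.])*D[v,u],1])[:3].round(4))
E
```

```text
die [ 0.4431 -0.257   0.021 ] [(0.0309, 61), (0.0607, -28)]
tray [ 0.4446 -0.2564  0.007 ] [(0.0938, 149), (0.0645, 61)]
[ 0.4233 -0.2572  0.0223]
[ 0.4328 -0.2401  0.0222]
[ 0.4597 -0.2779  0.0217]
[ 0.4697 -0.2602  0.0211]
```

The die block is flat and within about 2 mm of the tray centre and 3° of its length. Handing in.

```bash
python3 -c "
from bench import r,observe
s=observe();print(s['t'],s['contact_force'].round(2));print(r.job_done())"
```

```text
31.475 [-1.07  0.32 -0.28]
the job is handed in; nothing more can be done
None
```

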